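Slide the cutting board home over the pan well and latch it

ROBOT

A 6-joint arm with a two-finger parallel gripper is mounted at the origin on the work surface. World frame = base frame: x ahead of the robot, y to its left, z up, the work surface at z = 0. Lengths are in mm, angles in rad, forces in N, time in s.
With the tool pointing down it reaches from about 350 to 775 mm from the base axis. Payload 7.3 kg.
Tool frame: the origin (TCP) lies on the centre line of the jaws, within the pads' length; the fingertips stand 22 mm ahead of it and the grasp point (between the pads) lies 3 mm ahead of it; z points along the fingers, y is the direction in which the jaws open and shut (so a half turn about z gives the same grasp; the last joint's range is limited). The gripper opens to 92 mm and grips with 3 to 60 N. Pads are 19 mm wide; open, the fingers measure 130 mm over their backs; the gripper's body (75 mm by 190 mm) begins 47 mm behind the grasp point.
Start: joints at [-1.248, 0.342, 1.524, -0, 1.275, -0.146], TCP at [237.227, -468.365, 248.741] pointing down, gripper open.
Joint ranges: [-2.53, 2.53], [-0.77, 2.02], [0.04, 2.7], [-1, 4.14], [0.28, 2.66], [-3.11, 3.11]. Speed limits (rad/s): [2.57, 2.57, 3.14, 3.14, 3.14, 3.14].

INTERFACE

Orientations are given as [roll, pitch, yaw] about the fixed x, y, z axes, in that order (R = Rz(yaw) Ry(pitch) Rx(roll)).
In Python, from plant import get_obs, capture, close_job gives the robot as it stands.
- The arm moves only by the tool carry_out, never from a script. Its arguments are lists of equal length, an entry for each row: "xyz": the shift along the tool's x, y, z scaled (see below), a list of three; "dr": the turn, a rotation vector about the tool's x, y, z scaled (see below), a list of three. A call has 1 to 8 rows; each row shifts and turns the commanded pose from where the row before left it, along the tool's axes as they then stand; what a row does not reach is not made up. The controller multiplies each number of a shift by 0.06 m and each number of a turn by 8 degrees. A row lasts 1/8 s, in which the tool goes at most 62.5 mm and 10.7 degrees, less where a joint would pass 70% of its speed; a pose out of reach is approached as far as the arm can. A call with a number of a shift or a turn outside -1 to 1 is refused whole. A call with a gripper value outside its range is refused whole. "gripper" is the gripper's target within -1 to 1 (fully open at 1, half-way at 0, shut at -1), set as the call begins (left out, the last holds). The fingers move at their own pace and stop on an object; the grip force is fixed at half the most. Time passes only in rows, so rows that do not move let the fingers close. It gives the time, the measured TCP pose, the force and the opening at its end, in the units of the state.
- get_obs(): the state, without advancing time (a new reading comes with each control period).
- capture(name): name is "scene" or "top" or "wrist"; returns a dict with "image" (420x560x3 uint8, blue, green, red), "fx", "fy", "cx", "cy" (pixels), "D" ([k1, k2, p1, p2, k3] as OpenCV has them; the pictures are not rectified), "pose" (4x4, takes a point from camera to world coordinates). Camera axes: x right, y up, looking along -z (the intrinsics and any distortion apply to the point x, -y, -z); pixel columns grow to the right and rows downward; lengths in mm; the calibration is good to about 2 mm. A picture is of the moment at which its call begins. There is no depth.
- close_job(): hands the job in, once; it reports no verdict.
The state is a dict: "time": time; "joint_positions": joint angles; "dq": joint speeds; "tau": joint torques, N m; "tool_pos": TCP position; "tcp_rot": TCP orientation; "contact_force": force on the tool from outside, world axes, zero at the start; "moment": the same for the moment, N m; "grip_width": finger opening in mm.
Only numpy, scipy, OpenCV 4.12 (cv2) and the standard library are available. Lean on these libraries where they do the work, as an engineer would, in place of code of your own. Each camera call takes 0.05 s, during which the arm holds its last target.

TASK

Push the green cutting board along its rails over the pan well until it drops into its locating notches. Then push the red-knobbed latch right round, about a quarter turn, so that its arm lies across the seated board and holds it down. Only push: never lift or tip the board, and leave the cup, jars, bottle, bowl, tub and box standing where they are.

Things in the scene. Friction and masses are not known exactly. Their poses are not given: they have to be found in the camera images.
- well: Fixed steel pan well, 217 mm wide (x), 472 long (y) (all sizes in mm). Origin on the counter below the seated board's middle; y along the rails, x across them away from the robot, z up. Rails, tops 70 high, at x = +-61 to +-97 from y = -180 to 280; side guides 88 high outside them, inner faces at x = +-102.5. Pans between the rails are 52 high. The +y end is open above 58; a stop plate 88 high closes the -y end
- notch (a point): Midpoint between the two leading notches, at the well's y = -85, on the rails' top (70 high). Four black-bottomed square notches, 28 mm long, 7 deep: at y = -85 in the rails' outer halves, at y = +85 in the inner. All four feet drop together when the board's centre is at y = 0 (within 3). The rails run on beyond: a board shoved fast may skip the notches (120 mm/s still works)
- board_center (a point): Centre of the loose green board (mid-thickness), 200 x 200 x 18 mm, 0.6 to 1 kg, on feet 10 high, 22 long; axes as the well's. Starts 80 to 150 from home on the well's +y side and slides to -y. Height 89 sliding (underside 80, top 98), 82 seated
- board_edge (a point): Middle of the board's trailing face, the one to push on: 100 mm from the centre towards the well's +y, mid-thickness. About 3 to 10 N slides the board; once it is down the notches stop it and the push rises sharply. Friction on the finger can hold this side up until the finger backs off
- latch (a joint): Angle (rad) of the hold-down latch about a vertical pivot, growing anticlockwise from above. 0: arm along the well's -y, clear of the board (starts at 0 to 0.2); 1.57: arm along the well's +x, across the board; stop at 1.6. Stays where left (about 1.2 N at the knob). Steel arm 18 mm wide, 70 long, 5 thick, underside 93 high: passes just over a seated board, hits one that is not down
- latch_pivot (a point): Pivot of the latch, fixed to the well on the robot's side at its x = -128, y = 0, 93 mm above the counter
- latch_knob (a point): Middle of the upright red knob near the tip of the latch arm, 60 mm from the pivot: a cylinder of radius 9, from 98 to 128 above the counter (this point is at 113). It moves with the latch
- deli_cup: Open white plastic cup, rim radius 36, 75 tall, standing on the robot's side of the well; leave it alone. Loose; sizes in mm, origin at the centre of its underside
- spice_jar: Amber jar with a red cap, radius 26, 85 tall, on the far side of the well; leave it alone. Loose; sizes in mm, origin at the centre of its underside
- shaker: Clear shaker with a steel cap, radius 22, 80 tall, on the far side of the well; leave it alone. Loose; sizes in mm, origin at the centre of its underside
- black_tub: Round black lidded tub, radius 58, 68 tall, off one end of the well; leave it alone. Loose; sizes in mm, origin at the centre of its underside
- prep_bowl: Small aluminium bowl, rim radius 55, 50 tall, off one end of the well; leave it alone. Loose; sizes in mm, origin at the centre of its underside
- takeout_box: White take-out box, 126 x 126, 64 tall, off one end of the well; leave it alone. Loose; sizes in mm, origin at the centre of its underside
- sauce_bottle: Yellow sauce bottle, radius 26, 130 tall, off one end of the well; leave it alone. Loose; sizes in mm, origin at the centre of its underside

How it is judged (in metres and radians):
On the way, in this order (a step that is already met when the one before it is completed fails the run):
1. the board has dropped into its notches, the latch still open (z of board_center in the frame of well below 0.0845 m and y of board_center in the frame of well between -0.006 and 0.006 m and x of board_center in the frame of well between -0.006 and 0.006 m and angle between board_center's own z axis and vertical below 0.03 rad and value of joint latch below 0.8 rad), for 0.2 s.
2. the latch is swung across the board (z of board_center in the frame of well below 0.0845 m and y of board_center in the frame of well between -0.006 and 0.006 m and x of board_center in the frame of well between -0.006 and 0.006 m and angle between board_center's own z axis and vertical below 0.03 rad and value of joint latch above 1.3 rad), for 0.2 s.
At the end, for the whole second after the job is handed in: The board lies level in all four notches (centre within 6 mm of the well's middle along and across the rails, at least 4.5 mm lower than while sliding, tilt below 0.03 rad), with the latch at more than 1.3 rad, at rest (all of step 2 and velocity of joint latch between -0.05 and 0.05 rad/s); the robot touches nothing.
It fails at once if the board is lifted or tipped (centre more than 12 mm above its sliding height, or tilted by more than 0.12 rad) (z of board_center in the frame of well above 0.101 m or angle between board_center's own z axis and vertical above 0.12 rad).
It fails at once if one of the other things on the counter is moved by more than 30 mm or tipped (distance of any of deli_cup, spice_jar, shaker, black_tub, prep_bowl, takeout_box, sauce_bottle from where it was at the start of the episode above 0.03 m or angle between any of deli_cup, spice_jar, shaker, black_tub, prep_bowl, takeout_box, sauce_bottle's own z axis and vertical above 0.3 rad).
It also fails if it takes over 54 s, if anything falls off the work surface, if the arm or the gripper's body presses on something with over 40 N, if the wrist force passes 120 N, or if a joint passes its speed limit or range.

## Working session

There is one attempt and no reset: what is moved stays moved. The work goes in short steps, Python scripts to look and compute and a tool call to move; the robot and the scene stay as the last step left them, time stands still between calls to the robot, and variables do not carry over. Pictures are saved under pics/ and viewed, and the job is handed in when it is done.

Besides the shell and the picture viewer there is one more tool, called after "Call:" as name(argument=value, ...) on one line, values as JSON. carry_out: Moves the arm, as the interface text tells. Shifts and turns lie within -1 to 1; 1 stands for 0.06 m of shift or 8 degrees of turn. Its arguments: {"type":"object","properties":{"xyz":{"type":"array"},"dr":{"type":"array"},"gripper":{"type":"number"}},"required":["xyz","dr"]}

```bash
mkdir -p pics; ls
python3 - <<'E'
from plant import get_obs,capture
import cv2
o=get_obs()
for k in o: print(k,o[k])
for n in ("scene","top"):
    c=capture(n); cv2.imwrite(f"pics/{n}0.png",c["image"]); print(n,c["fx"],c["cx"],c["cy"],c["D"],c["pose"])
    import pickle; pickle.dump(c,open(f"{n}0.pkl","wb"))
E
```

```text
pics
time 0.0
joint_positions [-1.24802299e+00  3.42705860e-01  1.52501055e+00  3.47226415e-06
  1.27537947e+00 -1.46009091e-01]
dq [-1.08230063e-03 -4.35366789e-04 -1.15756993e-03 -8.01897357e-04
 -1.10573672e-03  4.34891322e-05]
tau [ 1.82439664e-03 -4.31234944e+01 -2.44215310e+01  7.18552410e-02
  5.58847818e-02 -1.23824066e-04]
tool_pos [ 237.09445104 -468.00361555  248.0559394 ]
tcp_rot [-3.14010590e+00 -2.21991129e-04  4.68781245e-01]
contact_force [ 0.43521996  0.03810946 -0.82023165]
moment [-0.02425672  0.01598624 -0.02012712]
grip_width 92.04118728618039
scene 532.1188614631141 284.4815205146959 208.3894704124514 [0.03545909 0.         0.         0.         0.        ] [[-7.90250912e-01 -5.13264019e-01  3.34758931e-01  1.08719599e+03]
 [ 6.12714430e-01 -6.70031422e-01  4.19092975e-01  6.35173550e+02]
 [ 9.19365795e-03  5.36300233e-01  8.43977213e-01  1.38682544e+03]
 [ 0.00000000e+00  0.00000000e+00  0.00000000e+00  1.00000000e+00]]
top 431.0998657845322 286.190065939774 210.2133681660744 [-0.05094847  0.          0.          0.          0.        ] [[ 1.31366335e-03  9.95226885e-01 -9.75793110e-02  4.65940824e+02]
 [-9.99999015e-01  1.35565933e-03  3.64078725e-04  7.35275599e-01]
 [ 4.94625239e-04  9.75787366e-02  9.95227685e-01  1.27760458e+03]
 [ 0.00000000e+00  0.00000000e+00  0.00000000e+00  1.00000000e+00]]
```

View pics/scene0.png

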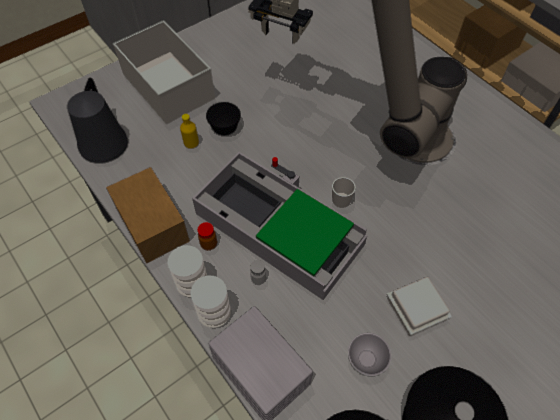

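View pics/top0.png

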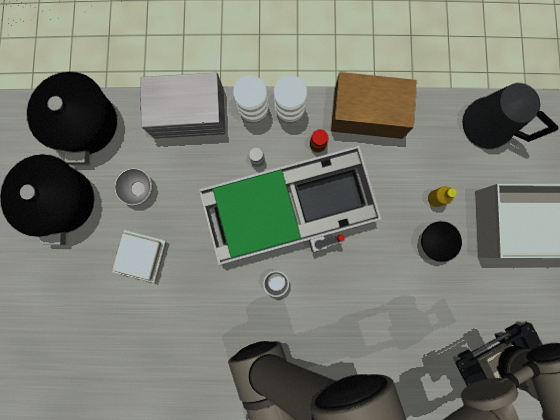

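```bash
cat > h.py <<'E'
import numpy as np,cv2
def ray(c,uv):
    K=np.array([[c["fx"],0,c["cx"]],[0,c["fy"],c["cy"]],[0,0,1]])
    n=cv2.undistortPoints(np.array(uv,float).reshape(-1,1,2),K,np.array(c["D"],float)).reshape(-1,2)
    d=np.c_[n[:,0],-n[:,1],-np.ones(len(n))]@np.array(c["pose"])[:3,:3].T
    return np.array(c["pose"])[:3,3],d
def onz(c,uv,z):
    o,d=ray(c,uv); return o+d*((z-o[2])/d[:,2])[:,None]
def proj(c,P):
    P=np.atleast_2d(P).astype(float);T=np.array(c["pose"]);q=(P-T[:3,3])@T[:3,:3];q=q*[1,-1,-1]
    K=np.array([[c["fx"],0,c["cx"]],[0,c["fy"],c["cy"]],[0,0,1]])
    return cv2.projectPoints(q,np.zeros(3),np.zeros(3),K,np.array(c["D"],float))[0].reshape(-1,2)
def blobs(m,mn=15):
    n,l,s,ce=cv2.connectedComponentsWithStats(m.astype(np.uint8)); return [(s[i,4],ce[i],s[i,:4]) for i in range(1,n) if s[i,4]>=mn],l
E
python3 - <<'E'
from h import *; import pickle
for n in("top","scene"):
    c=pickle.load(open(n+"0.pkl","rb"));im=c["image"].astype(int);b,g,r=im[...,0],im[...,1],im[...,2]
    m=((g>60)&(g>2*r)&(g>1.5*b)).astype(np.uint8); ct=max(cv2.findContours(m,0,2)[0],key=cv2.contourArea)
    W=onz(c,ct.reshape(-1,2),98)[:,:2].astype(np.float32); R=cv2.minAreaRect(W); print(n,"board",R)
    red=(r>120)&(r>2.5*g)&(r>2.5*b)
    for a in blobs(red,4)[0]: print(" red",a,onz(c,[a[1]],113))
    dark=(im.max(2)<25)
    for a in blobs(dark,12)[0]: print(" dark",a[0],a[1],a[2])
    big=cv2.resize(c["image"][140:280,190:400] if n=="top" else c["image"][140:310,180:380],None,fx=3.8 if n=="top" else 3.5,fy=3.8 if n=="top" else 3.5,interpolation=cv2.INTER_CUBIC); cv2.imwrite(f"pics/{n}_crop.png",big)
E
```

```text
top board ((574.1500244140625, 83.07259368896484), (198.39471435546875, 198.51455688476562), 15.64045524597168)
 red (np.int32(192), array([319.63541667, 136.88020833]), array([312, 130,  16,  15], dtype=int32)) [[784.03574627 -91.919533   113.        ]]
 red (np.int32(28), array([341.        , 237.46428571]), array([338, 235,   7,   6], dtype=int32)) [[ 506.38097086 -147.80964928  113.        ]]
 dark 5357 [ 71.79484786 114.04144111] [27 72 90 82]
 dark 2121 [498.64780764 124.98491278] [463  88  95  60]
 dark 5631 [ 46.28129995 196.54821524] [  1 155  93  81]
 dark 33 [325.66666667 162.6969697 ] [322 160   8   6]
 dark 177 [339.3220339  182.05084746] [297 170  67  34]
 dark 57 [219.77192982 224.84210526] [215 208  10  35]
 dark 40 [342.925 222.325] [339 219   9   8]
 dark 1131 [442.01679929 241.18125553] [421 222  40  39]
 dark 182 [513.43406593 332.03296703] [499 323  30  22]
 dark 13 [533.84615385 331.15384615] [532 327   5   9]
 dark 455 [509.76703297 357.36043956] [497 336  33  44]
 dark 404 [253.34653465 349.8019802 ] [231 341  46  20]
 dark 562 [541.98220641 354.613879  ] [523
[... 1096 characters left out ...]
103  33  32]
 dark 83 [405.51807229 118.01204819] [390 110  32  12]
 dark 66 [ 75.39393939 129.43939394] [ 70 115  11  31]
 dark 24 [443.375 120.5  ] [439 117  11   7]
 dark 831 [400.16847172 140.61492178] [382 125  37  32]
 dark 24 [ 84.375 154.75 ] [ 79 147  14  14]
 dark 19 [260.15789474 174.73684211] [257 173   7   5]
 dark 464 [243.24137931 189.37931034] [214 174  64  32]
 dark 71 [102.63380282 209.90140845] [ 92 193  19  28]
 dark 20 [223.3  213.55] [220 211   7   6]
 dark 53 [341.37735849 245.47169811] [337 241  10   9]
 dark 74 [338.5        260.74324324] [329 247  20  26]
 dark 3925 [451.20815287 396.00815287] [402 367 106  53]
 dark 365 [354.93424658 415.67945205] [328 410  56  10]
```

View pics/top_crop.png

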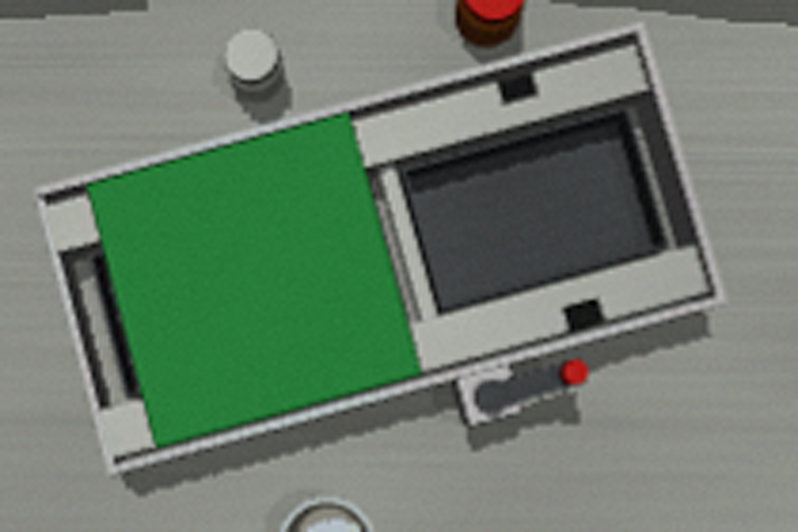

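View pics/scene_crop.png

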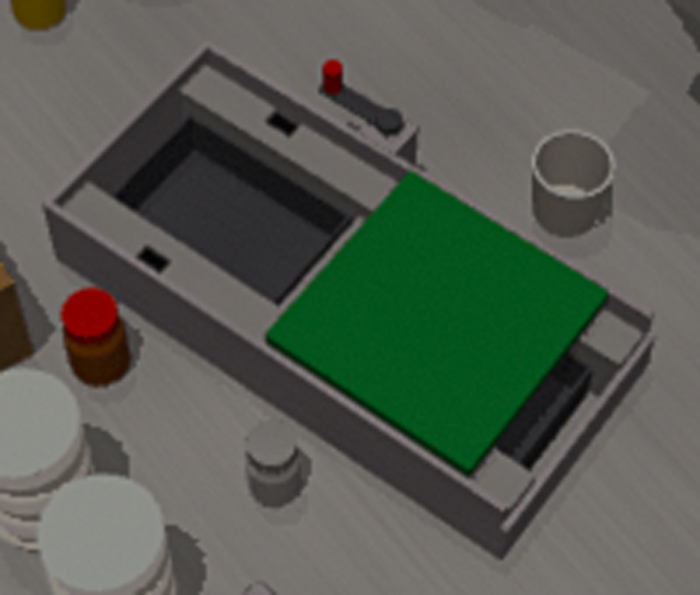

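Run:
```python
from h import *; import pickle
t=pickle.load(open("top0.pkl","rb"));s=pickle.load(open("scene0.pkl","rb"))
for c,far,near in((t,[325.67,162.7],[342.93,222.33]),(s,[223.3,213.55],[260.16,174.74])):
    P=onz(c,[far,near],66.5)[:,:2]; d=P[0]-P[1]; print(P,np.hypot(*d),np.degrees(np.arctan2(d[1],d[0])),P.mean(0))
# triangulate knob
A=[];b=[]
for c,uv in((t,[341,237.46]),(s,[274.75,158.63])):
    o,d=ray(c,[uv]);d=d[0]/np.linalg.norm(d[0]);M=np.eye(3)-np.outer(d,d);A.append(M);b.append(M@o)
print("knob",np.linalg.lstsq(np.vstack(A),np.hstack(b),rcond=None)[0])
# cup rim and others, on planes
for n,uv,z in(("cup",[276.5,284],75),("tub",[442,241],68),("bottle",[440,197],60),("jar",[319.6,137],85),("shaker",[256.5,156],80),("box",[139,257],64),("bowl",[134,187],50)): print(n,onz(t,[uv],z)[0])
# well outline guide top corners from crop
cr=np.array([[643,30],[718,298],[112,468],[40,195]])/3.8+[190,140]
print(onz(t,cr,88)[:,:2])
```

```text
[[ 721.22701972 -112.3149463 ]
 [ 550.59773051 -159.63632332]] 177.0696672539249 15.500526079340583 [ 635.91237512 -135.97563481]
[[ 716.10639926 -114.89704431]
 [ 547.82439447 -162.1682573 ]] 174.79531089606937 15.690304378303841 [ 631.96539686 -138.53265081]
knob [ 505.23783222 -144.95914157  131.12598563]
cup [379.12678525  26.779128    75.        ]
tub [ 497.90779353 -439.18207275   68.        ]
bottle [ 623.97583965 -440.48745504   60.        ]
jar [791.33555388 -94.04417886  85.        ]
shaker [737.35843005  84.49563712  80.        ]
box [451.94385701 414.72935503  64.        ]
bowl [653.23115343 440.98044595  50.        ]
[[ 759.44384124 -205.39016362]
 [ 560.04789405 -257.07940264]
 [ 436.3039332   183.23879053]
 [ 635.23583753  239.39919355]]
```

Call:
carry_out(xyz=[[0,0,0],[0,0,0],[0,0,0],[0,0,0],[0,0,0],[0,0,0],[0,0,0],[0,0,0]], dr=[[0,0,-1],[0,0,-1],[0,0,-1],[0,0,-1],[0,0,-1],[0,0,-1],[0,0,-1],[0,0,-1]], gripper=0)

```text
time: 1.1
tool_pos: [237.2, -468.1, 248.3]
tcp_rot: [-3.141, -0.001, 1.59]
contact_force: [0.6, -0.1, 0.3]
grip_width: 45.9
```

Call:
carry_out(xyz=[[0,0,0],[0,0,0]], dr=[[0,0,-0.92],[0,0,-0.92]])

```text
time: 1.35
tool_pos: [237.1, -468.1, 248.3]
tcp_rot: [-3.142, -0.001, 1.847]
contact_force: [0.0, -0.3, -0.6]
grip_width: 46.1
```

Call:
carry_out(xyz=[[0.75,0.6,0],[0.75,0.6,0],[0.75,0.6,0],[0.75,0.6,0],[0.75,0.6,0],[0.75,0.6,0],[0.75,0.6,0],[0.75,0.6,0]], dr=[[0,0,0],[0,0,0],[0,0,0],[0,0,0],[0,0,0],[0,0,0],[0,0,0],[0,0,0]])

```text
time: 2.35
tool_pos: [418.3, -42.4, 248.7]
tcp_rot: [3.142, 0.0, 1.843]
contact_force: [0.3, -1.1, -0.5]
grip_width: 46.2
```

Call:
carry_out(xyz=[[0.75,0.6,0],[0.75,0.6,0],[0.75,0.6,0],[0.75,0.6,0],[0.75,0.6,0],[0,0,0]], dr=[[0,0,0],[0,0,0],[0,0,0],[0,0,0],[0,0,0],[0,0,0]])

```text
time: 3.1
tool_pos: [531.2, 224.1, 247.3]
tcp_rot: [-3.14, -0.001, 1.847]
contact_force: [0.7, -1.1, -0.6]
grip_width: 46.2
```

Call:
carry_out(xyz=[[0,0,0.8],[0,0,0.8],[0,0,0.83],[0,0,0]], dr=[[0,0,0],[0,0,0],[0,0,0],[0,0,0]])

```text
time: 3.6
tool_pos: [528.1, 219.3, 99.6]
tcp_rot: [-3.133, 0.0, 1.842]
contact_force: [-0.0, -0.3, 1.1]
grip_width: 45.8
```

Run:
```python
from h import *; from plant import *
c=capture("scene");cv2.imwrite("pics/s1.png",cv2.resize(c["image"][140:310,230:430],None,fx=3.5,fy=3.5))
o=np.array([611,-55]);print(get_obs()["tool_pos"])
a=np.radians(15.6);ex=np.array([np.cos(a),np.sin(a)]);ey=np.array([-ex[1],ex[0]])
q=np.array(get_obs()["tool_pos"][:2])-o;print(q@ex,q@ey,get_obs()["contact_force"])
```

```text
[530.12496868 219.92448992 102.33627544]
-3.963158245711881 286.54587630275796 [ 0.34693222 -0.08381763  1.32838278]
```

View pics/s1.png

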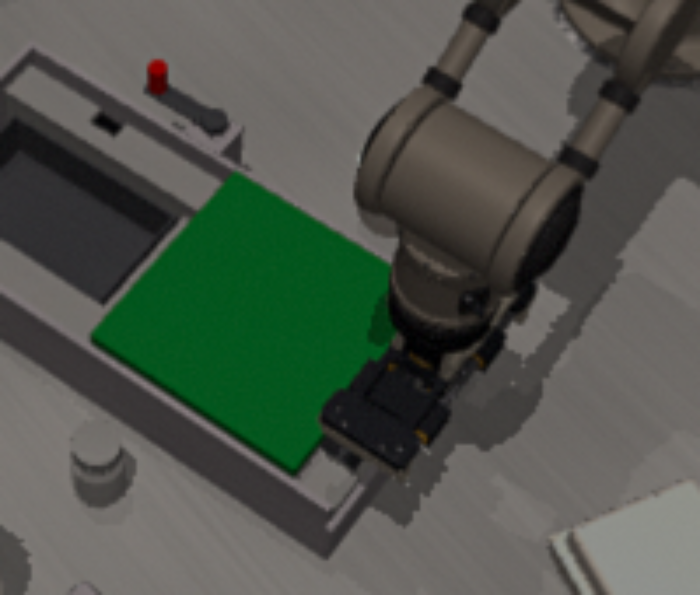

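Call:
carry_out(xyz=[[-0.2,0,0],[-0.2,0,0],[-0.2,0,0],[-0.2,0,0],[-0.2,0,0],[-0.2,0,0],[-0.2,0,0],[-0.2,0,0]], dr=[[0,0,0],[0,0,0],[0,0,0],[0,0,0],[0,0,0],[0,0,0],[0,0,0],[0,0,0]])

```text
time: 4.65
tool_pos: [557.1, 128.5, 104.0]
tcp_rot: [3.14, -0.001, 1.842]
contact_force: [-1.2, 5.4, 4.4]
grip_width: 45.6
```

```bash
cat > m.py <<'E'
from h import *; from plant import *; import sys
n=sys.argv[1]
o=np.array([611,-55]);a=np.radians(15.6);ex=np.array([np.cos(a),np.sin(a)]);ey=np.array([-ex[1],ex[0]])
for k in("scene","top"):
    c=capture(k);im=c["image"].astype(int);b,g,r=im[...,0],im[...,1],im[...,2]
    m=((g>60)&(g>2*r)&(g>1.5*b)).astype(np.uint8);ct=max(cv2.findContours(m,0,2)[0],key=cv2.contourArea).reshape(-1,2)
    for z in(98,91):
        q=onz(c,ct,z)[:,:2]-o;x=q@ex;y=q@ey; print(k,z,"x",x.min().round(1),x.max().round(1),"lead y",y.min().round(1),"trail",y.max().round(1))
    v=cv2.resize(c["image"][140:310,200:400] if k=="scene" else c["image"][130:300,190:400],None,fx=3.5,fy=3.5,interpolation=cv2.INTER_CUBIC);cv2.imwrite(f"pics/{k}{n}.png",v)
t=get_obs();q=np.array(t["tool_pos"][:2])-o;print("tcp",q@ex,q@ey,t["tool_pos"][2],t["contact_force"],t["time"])
E
python3 m.py 2
```

```text
scene 98 x -98.3 98.6 lead y -18.4 trail 180.2
scene 91 x -102.3 95.6 lead y -21.4 trail 178.3
top 98 x -98.1 100.6 lead y -21.0 trail 169.7
top 91 x -97.9 101.9 lead y -21.7 trail 170.1
tcp -2.715739375232488 189.77684176537747 103.54651223007849 [ 0.0137897  -0.39106625  0.40455926] 4.75
```

View pics/scene2.png

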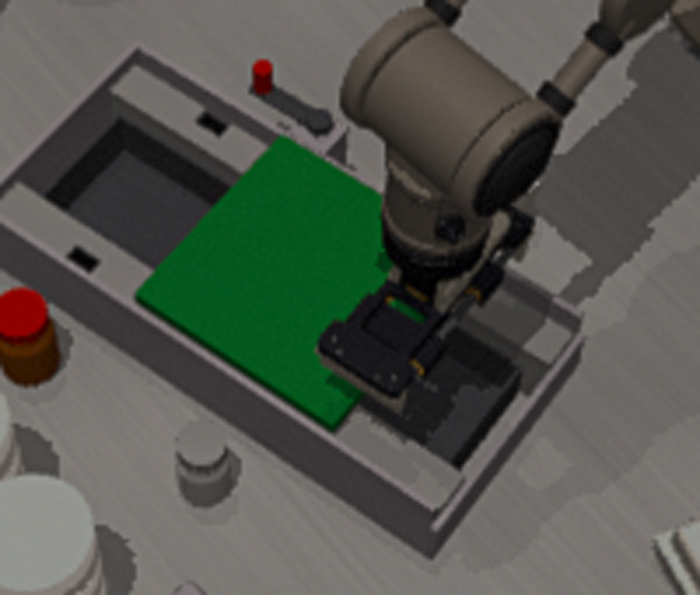

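Call:
carry_out(xyz=[[-0.13,0,0],[-0.13,0,0],[-0.13,0,0],[-0.13,0,0],[-0.13,0,0],[-0.13,0,0],[-0.13,0,0],[-0.13,0,0]], dr=[[0,0,0],[0,0,0],[0,0,0],[0,0,0],[0,0,0],[0,0,0],[0,0,0],[0,0,0]])

```text
time: 5.75
tool_pos: [573.4, 68.9, 103.3]
tcp_rot: [3.141, -0.001, 1.843]
contact_force: [-1.2, 5.6, 3.0]
grip_width: 46.0
```

Call:
carry_out(xyz=[[-0.06,0,0],[-0.06,0,0],[-0.06,0,0]], dr=[[0,0,0],[0,0,0],[0,0,0]])

```text
time: 6.12
tool_pos: [576.2, 58.6, 103.3]
tcp_rot: [3.141, -0.001, 1.843]
contact_force: [-0.9, 6.2, 3.4]
grip_width: 46.0
```

```bash
python3 m.py 3
```

```text
scene 98 x -98.3 99.4 lead y -90.6 trail 108.0
scene 91 x -102.3 96.4 lead y -94.0 trail 105.7
top 98 x -98.0 100.5 lead y -91.8 trail 80.8
top 91 x -97.9 101.8 lead y -92.9 trail 80.8
tcp -2.964640620728783 118.23859915471785 103.18272282939814 [-0.28002463  3.82196802  2.9256735 ] 6.225
```

Call:
carry_out(xyz=[[-0.04,0,0],[-0.04,0,0],[-0.04,0,0]], dr=[[0,0,0],[0,0,0],[0,0,0]])

```text
time: 6.6
tool_pos: [578.1, 51.1, 102.8]
tcp_rot: [-3.141, -0.0, 1.843]
contact_force: [-1.6, 6.1, 2.3]
grip_width: 45.4
```

Call:
carry_out(xyz=[[-0.04,0,0]], dr=[[0,0,0]])

```text
time: 6.72
tool_pos: [578.8, 48.7, 102.8]
tcp_rot: [-3.141, -0.0, 1.843]
contact_force: [-1.5, 4.8, 2.4]
grip_width: 46.3
```

Call:
carry_out(xyz=[[0,0,0]], dr=[[0,0,0]])

```text
time: 6.85
tool_pos: [578.9, 48.4, 102.8]
tcp_rot: [-3.141, 0.0, 1.843]
contact_force: [-0.6, 3.3, 1.9]
grip_width: 46.3
```

```bash
python3 m.py 4
```

```text
scene 98 x -95.0 101.9 lead y -97.8 trail 99.8
scene 91 x -99.0 98.9 lead y -101.2 trail 97.5
top 98 x -98.1 99.2 lead y -100.6 trail 70.2
top 91 x -97.9 100.6 lead y -101.8 trail 70.0
tcp -3.141072690593301 108.19016299622672 102.80964773578997 [-0.90032058  2.38790766  1.90821586] 6.95
```

View pics/scene4.png

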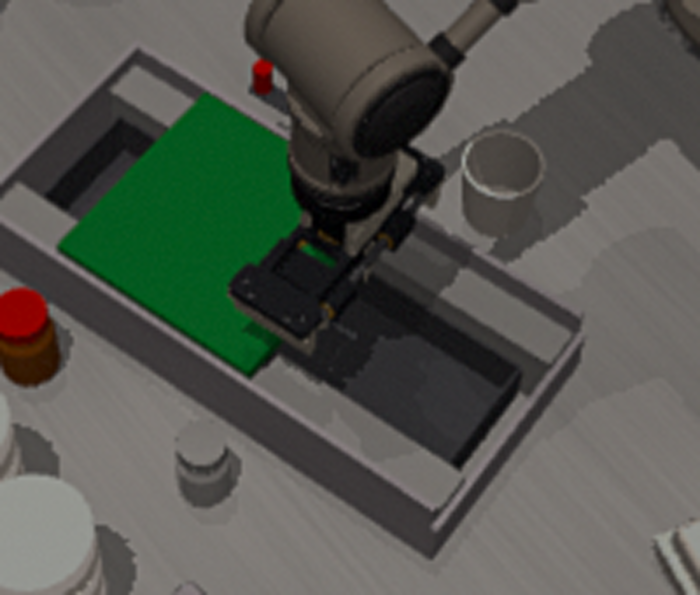

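Call:
carry_out(xyz=[[0.15,0,0],[0.35,0,0],[0.5,0,0],[0,0,0]], dr=[[0,0,0],[0,0,0],[0,0,0],[0,0,0]])

```text
time: 7.45
tool_pos: [561.8, 108.9, 102.8]
tcp_rot: [-3.141, -0.0, 1.846]
contact_force: [-0.0, -0.1, -0.3]
grip_width: 45.8
```

```bash
python3 m.py 5
```

```text
scene 98 x -95.2 101.9 lead y -97.8 trail 100.1
scene 91 x -99.2 98.9 lead y -101.2 trail 97.7
top 98 x -98.1 99.3 lead y -100.6 trail 97.4
top 91 x -98.0 100.6 lead y -101.8 trail 97.5
tcp -2.9895251019164135 169.1166196354781 102.91486810148479 [-0.62726199  0.57000808  0.24329414] 7.55
```

View pics/scene5.png

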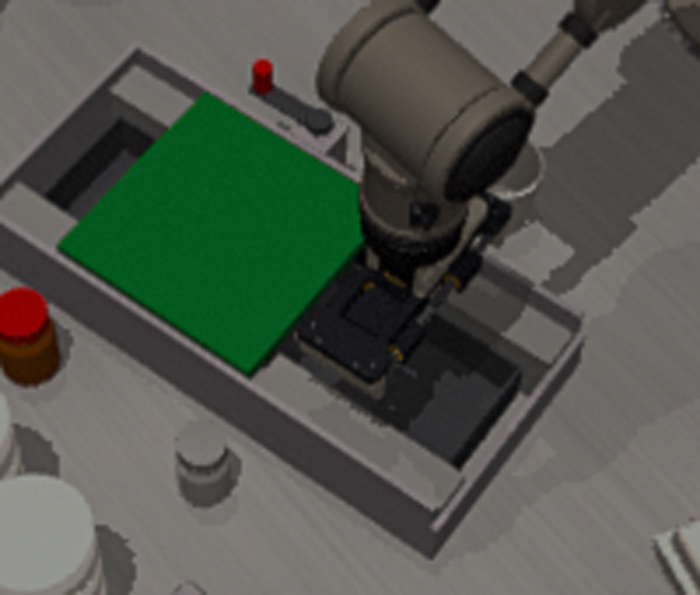

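View pics/top5.png

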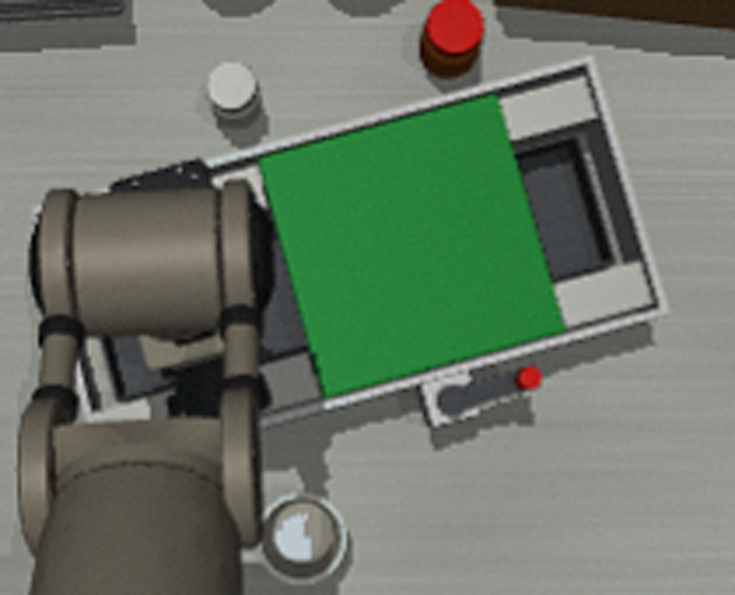

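```bash
cat > corners.py <<'E'
from h import *; import pickle
from plant import capture
o=np.array([611,-55,0]);a=np.radians(15.6);R=np.array([[np.cos(a),np.sin(a),0],[-np.sin(a),np.cos(a),0],[0,0,1]])
def corners(c):
    im=c["image"].astype(int);b,g,r=im[...,0],im[...,1],im[...,2]
    m=((g>60)&(g>2*r)&(g>1.5*b)).astype(np.uint8);ct=max(cv2.findContours(m,0,2)[0],key=cv2.contourArea).reshape(-1,2)
    q=(onz(c,ct,95)-o)@R.T; x,y=q[:,0],q[:,1]; cx,cy=(x.min()+x.max())/2,(y.min()+y.max())/2
    def fit(mask): 
        p=ct[mask].astype(np.float32); vx,vy,x0,y0=cv2.fitLine(p,cv2.DIST_HUBER,0,.01,.01).ravel(); return np.cross([x0,y0,1],[x0+vx,y0+vy,1])
    L={}
    for n,u,s,w in(("x-",x,-1,y-cy),("x+",x,1,y-cy),("y-",y,-1,x-cx),("y+",y,1,x-cx)):
        k=(s*u>(s*u).max()-6)&(abs(w)<90); L[n]=fit(k)
    out=[]
    for A in("x-","x+"):
        for B in("y-","y+"):
            p=np.cross(L[A],L[B]); out.append(p[:2]/p[2])
    return out
def tri(cs):
    U=[corners(c) for c in cs]; res=[]
    for i in range(4):
        A=[];b=[]
        for c,u in zip(cs,U):
            O,d=ray(c,[u[i]]);d=d[0]/np.linalg.norm(d[0]);M=np.eye(3)-np.outer(d,d);A.append(M);b.append(M@O)
        res.append((np.linalg.lstsq(np.vstack(A),np.hstack(b),rcond=None)[0]-o)@R.T)
    return np.array(res)
if __name__=="__main__":
    print(tri([pickle.load(open(n+"0.pkl","rb")) for n in("top","scene")]).round(1))
    print(tri([capture("top"),capture("scene")]).round(1))
E
python3 corners.py
```

```text
[[-97.   45.5  96.1]
 [-96.7 241.1  98.2]
 [ 98.8  45.9  97.3]
 [ 99.3 241.2 101.5]]
[[-97.5 -99.6  90.8]
 [-96.4  94.8  92.9]
 [ 99.1 -99.2  93.3]
 [ 97.5  97.   92. ]]
```

Call:
carry_out(xyz=[[0,0,-1],[0,0,-1],[-0.76,-0.57,0],[-0.76,-0.57,0],[-0.76,-0.57,0],[-0.76,-0.57,0],[-0.76,-0.57,0],[0,0,0]], dr=[[0,0,0],[0,0,0],[0,0,0],[0,0,0],[0,0,0],[0,0,0],[0,0,0],[0,0,0]], gripper=-1)

```text
time: 8.65
tool_pos: [458.0, -163.0, 223.0]
tcp_rot: [-3.141, 0.001, 1.836]
contact_force: [0.4, 1.2, -0.1]
grip_width: 0.3
```

```bash
python3 m.py 6; python3 corners.py|tail -4
```

```text
scene 98 x -95.2 101.0 lead y -97.5 trail 100.1
scene 91 x -99.2 98.1 lead y -101.0 trail 97.7
top 98 x -98.1 100.0 lead y -100.6 trail 97.1
top 91 x -98.0 101.3 lead y -101.8 trail 97.1
tcp -174.47492910208996 -60.163589269717384 222.96240587800182 [ 0.25331811  0.24240465 -0.08760846] 8.75
[[-96.6 -98.7  92.4]
 [-97.7  95.5  90.3]
 [ 97.8 -99.1  93.6]
 [ 98.5  96.6  92.1]]
```

View pics/scene6.png

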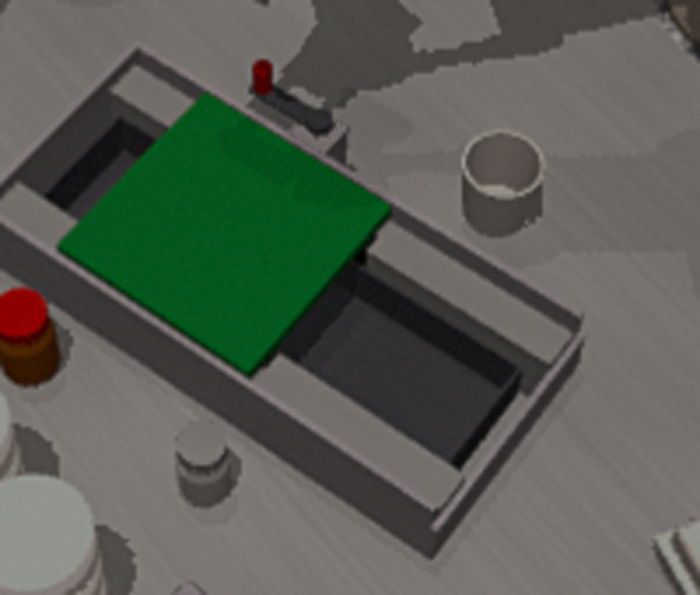

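Call:
carry_out(xyz=[[0,0,0.8],[0,0,0.82],[0,0.14,0],[0,0.13,0],[0,0,0]], dr=[[0,0,0],[0,0,0],[0,0,0],[0,0,0],[0,0,0]])

```text
time: 9.48
tool_pos: [477.0, -154.8, 127.7]
tcp_rot: [3.138, 0.003, 1.844]
contact_force: [-0.7, -0.3, -0.6]
grip_width: 0.5
```

```bash
python3 m.py 7
```

```text
scene 98 x -95.2 101.0 lead y -97.5 trail 100.1
scene 91 x -99.2 98.1 lead y -101.0 trail 97.7
top 98 x -98.1 99.3 lead y -100.6 trail 97.2
top 91 x -98.0 100.6 lead y -101.8 trail 97.3
tcp -157.06123273513123 -59.84769111459131 127.1309363029238 [-0.20892574  0.03338934 -0.47673262] 9.575
```

View pics/scene7.png

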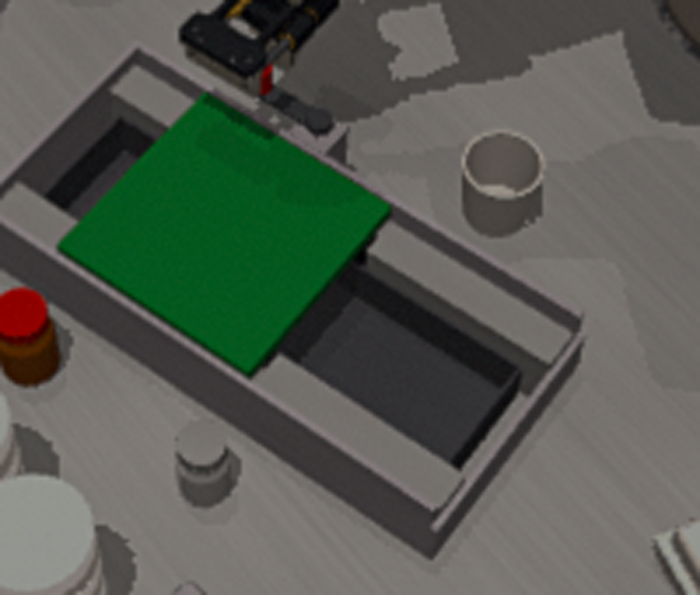

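Near contact. Begin the arc about the pivot, four rows first.

Call:
carry_out(xyz=[[-0.055,0.144,0],[-0.055,0.144,0],[-0.055,0.144,0],[-0.055,0.144,0]], dr=[[0,0,-1],[0,0,-1],[0,0,-1],[0,0,-1]])

```text
time: 10.07
tool_pos: [511.6, -151.2, 126.7]
tcp_rot: [-3.141, 0.002, 2.405]
contact_force: [-1.4, -2.6, 0.7]
grip_width: 0.3
```

```bash
python3 m.py 8; python3 -c "
from plant import *;print(get_obs()['tcp_rot'],get_obs()['joint_positions'])"
```

```text
scene 98 x -95.2 101.0 lead y -97.5 trail 100.1
scene 91 x -99.2 98.1 lead y -101.0 trail 97.7
top 98 x -98.1 99.7 lead y -100.6 trail 97.1
top 91 x -97.9 101.0 lead y -101.8 trail 97.2
tcp -121.21714257658257 -65.54211186363767 126.53786961233307 [-0.21851067  0.39370804 -1.19243204] 10.175
[3.14118464e+00 1.61053099e-03 2.40239097e+00] [-4.29979102e-01  4.85904861e-01  1.66820003e+00 -1.21687249e-04
  9.85829459e-01 -1.26150697e+00]
```

View pics/scene8.png

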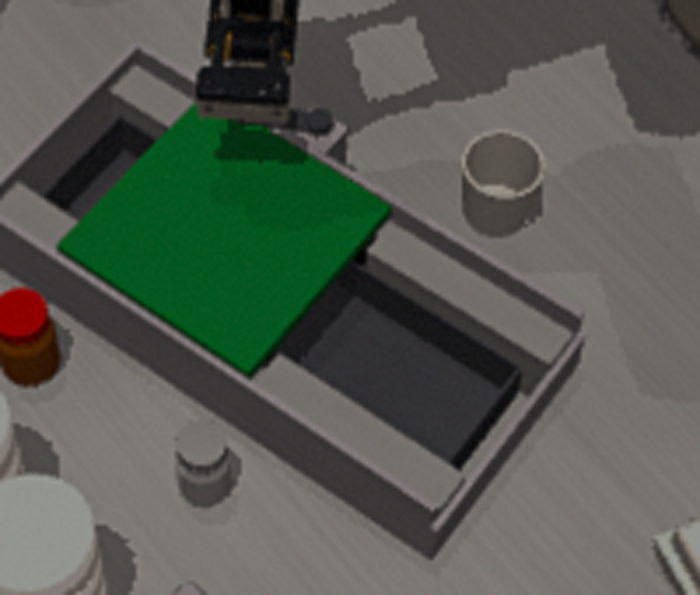

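Call:
carry_out(xyz=[[-0.055,0.144,0],[-0.055,0.144,0],[-0.055,0.144,0],[-0.055,0.144,0],[-0.055,0.144,0],[-0.055,0.144,0]], dr=[[0,0,-1],[0,0,-1],[0,0,-1],[0,0,-1],[0,0,-1],[0,0,-1]])

```text
time: 10.92
tool_pos: [548.6, -111.8, 126.4]
tcp_rot: [-3.14, 0.002, -3.043]
contact_force: [0.4, -1.5, -0.0]
grip_width: 0.3
```

```bash
python3 m.py 9
```

```text
scene 98 x -95.1 101.8 lead y -97.7 trail 100.1
scene 91 x -99.1 98.9 lead y -101.1 trail 97.8
top 98 x -98.1 100.0 lead y -101.3 trail 97.5
top 91 x -97.9 101.3 lead y -102.4 trail 97.5
tcp -75.35308114317414 -37.13699529741659 126.30200875411165 [-0.67628376 -0.15193209 -0.57795364] 11.025
```

View pics/scene9.png

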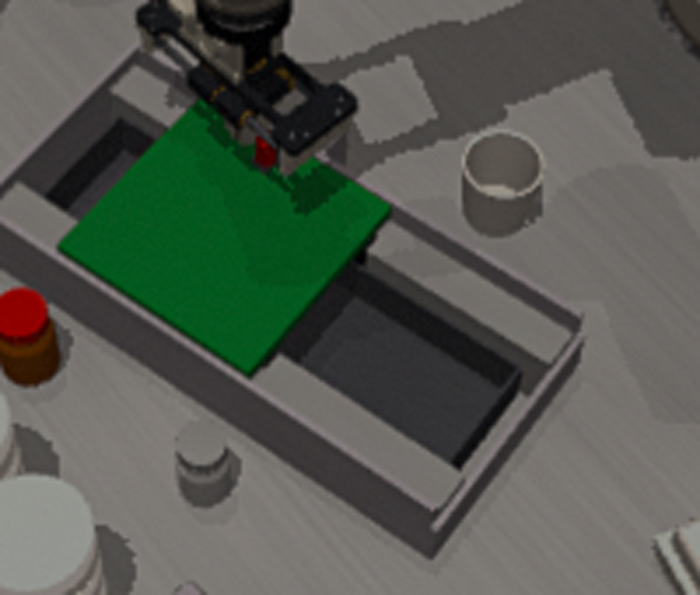

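View pics/top9.png

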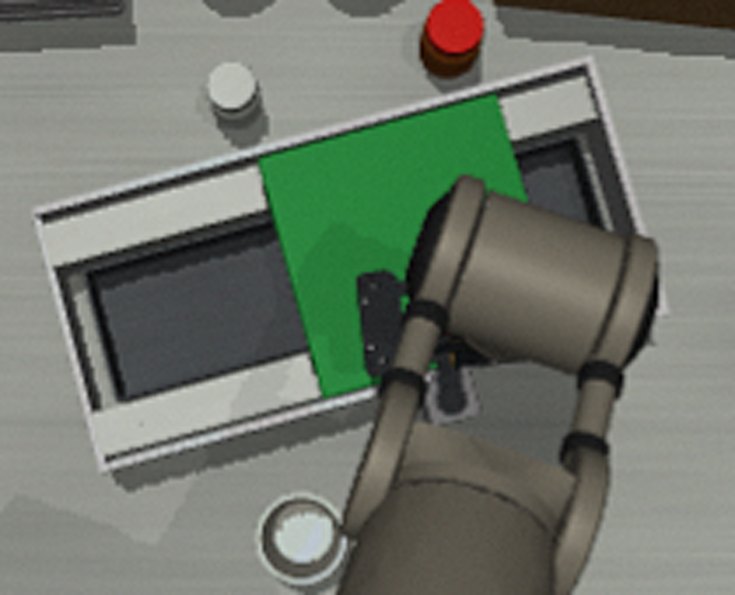

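Call:
carry_out(xyz=[[-0.03,0.07,0],[0,0,0],[0,-0.2,0],[0,-0.4,0],[0,0,-0.8],[0,0,-0.9],[0,-0.9,0],[0,-0.9,0]], dr=[[0,0,-0.5],[0,0,0],[0,0,0],[0,0,0],[0,0,0],[0,0,0],[0,0,0],[0,0,0]])

```text
time: 12.02
tool_pos: [573.9, -251.8, 229.0]
tcp_rot: [-3.14, 0.002, -2.975]
contact_force: [0.6, -0.4, -0.8]
grip_width: 0.1
```

Call:
carry_out(xyz=[[0,-0.9,0],[0,-0.9,0],[0,0,0]], dr=[[0,0,0],[0,0,0],[0,0,0]])

```text
time: 12.4
tool_pos: [590.1, -361.2, 226.0]
tcp_rot: [-3.141, -0.001, -2.981]
contact_force: [-0.2, 0.4, -0.6]
grip_width: 0.4
```

```bash
python3 - <<'E'
from h import *; from plant import *
o=np.array([611,-55,0]);a=np.radians(15.6);R=np.array([[np.cos(a),np.sin(a),0],[-np.sin(a),np.cos(a),0],[0,0,1]])
A=[];B=[]
for k in("scene","top"):
    c=capture(k);im=c["image"].astype(int);b,g,r=im[...,0],im[...,1],im[...,2]
    for s in blobs((r>110)&(r>2.5*g)&(r>2.5*b),4)[0]:
        q=(onz(c,[s[1]],120)-o)@R.T; print(k,s[0],s[1].round(1),q.round(1),"ang",np.arctan2(q[0,0]+128,-q[0,1]).round(2))
    cv2.imwrite(f"pics/{k}10.png",cv2.resize(c["image"],(800,600),interpolation=cv2.INTER_CUBIC))
t=get_obs();print(t["tool_pos"],t["contact_force"],t["time"])
E
python3 m.py 11|head -4
```

```text
scene 19 [276.6 180.5] [[-72.6  -9.9 120. ]] ang 1.39
scene 170 [205.  228.7] [[175.6 -69.2 120. ]] ang 1.35
top 196 [319.5 137. ] [[154.9 -80.6 120. ]] ang 1.29
top 30 [316.  221.6] [[-66.6  -7.2 120. ]] ang 1.45
[ 590.70549287 -356.94610169  226.88271909] [ 0.80388576  0.91097833 -0.51115377] 12.5
scene 98 x -95.2 101.0 lead y -97.6 trail 100.1
scene 91 x -99.2 98.1 lead y -101.1 trail 97.7
top 98 x -98.1 99.3 lead y -100.9 trail 97.1
top 91 x -98.0 100.6 lead y -102.1 trail 97.1
```

View pics/scene10.png

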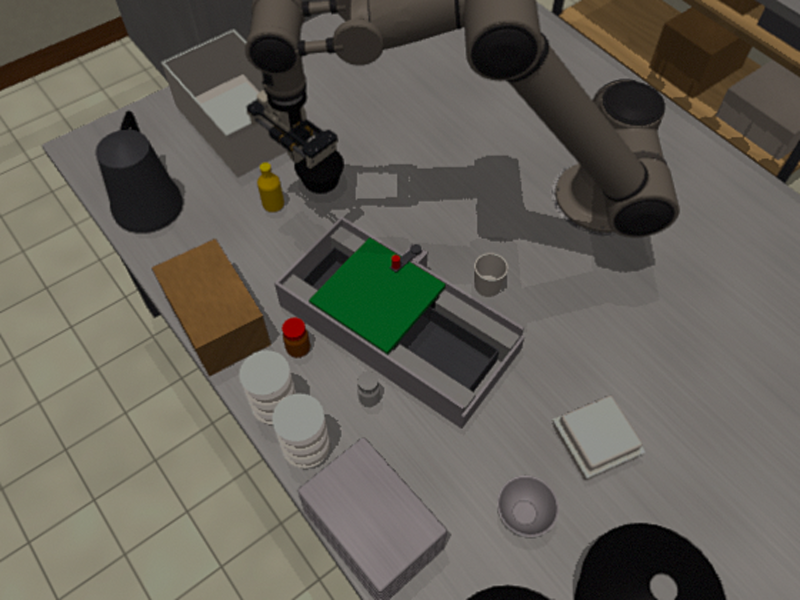

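View pics/top10.png

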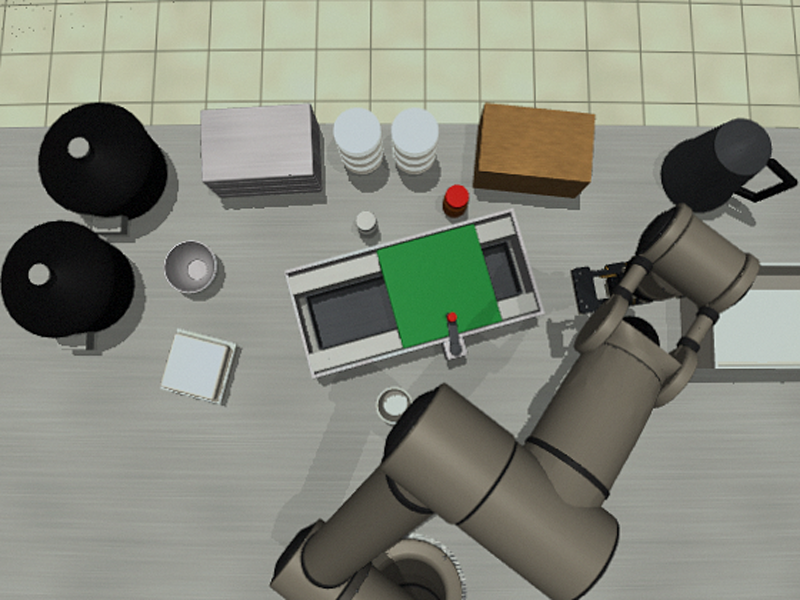

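```bash
python3 -c "
from plant import *;print(close_job())"
```

```text
the job is handed in; nothing more can be done
None
```

The board is down in its notches with the latch across it, and I handed the job in after about 12.5 s of the 54 s allowed. `close_job` gave no verdict.

- **Board:** I pushed it along the rails with the half-open fingers, slowing to about 20 mm/s for the last few millimetres. It dropped before the push force rose, and the trailing side was down too once I backed off. Triangulated corners put its top at about 92 mm, against about 98 mm while sliding and 91 mm nominal when seated. That is level to within the measuring noise. Its centre was within about 2 mm of the well's middle.
- **Latch:** I swung it round with the shut fingers along an arc about its pivot, using about 3 N or less. The last checks disagree slightly on the angle: 1.39 rad from the scene camera, 1.45 from the top camera and about 1.47 from the tool position. All three are above the 1.3 needed.
- **Everything else:** The other objects look to be standing where they were; I judged this by eye and did not measure it. The black tub is partly hidden by the arm in the last pictures. The arm ended clear of everything, with the contact force reading about zero.

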